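Flip the slide carrier onto the light pad

ROBOT

A 6-joint arm with a two-finger parallel gripper is mounted at the origin on a cart in front of the work surface, level with it; the furniture and walls round the work are solid. World frame = base frame: x ahead of the robot, y to its left, z up, the work surface at z = 0. Lengths are in m, angles in degrees, forces in N, time in s.
With the tool pointing down it reaches from about 0.35 to 0.875 m from the base axis. Payload 4.2 kg.
Tool frame: the origin (TCP) lies on the centre line of the jaws, within the pads' length; the fingertips stand 11 mm ahead of it and the grasp point (between the pads) lies 8 mm behind it; z points along the fingers, y is the line along which they close (so a half turn about z gives the same grasp; the last joint's range is limited). The gripper opens to 87 mm and grips with 3 to 60 N. Pads are 19 mm wide; open, the fingers measure 117 mm over their backs; the gripper's body (75 mm by 190 mm) begins 51 mm behind the grasp point.
Start: joints at [85.462, 22.042, 0.453, 0, -68.411, -14.817], TCP at [0.207, 0.59, 0.234] pointing down, gripper open.
Joint ranges: [-179.83, 179.83], [-69.29, 118.12], [-61.27, 80.66], [-181.25, 117.63], [-171.15, -9.14], [-177.46, 177.46]. Speed limits (degrees/s): [159.86, 159.86, 180, 180, 180, 180].

INTERFACE

Orientations are given as a 3x3 rotation matrix whose columns are the frame's x, y, z axes.
In Python, from station import r gives the robot as it stands.
- The arm moves only by the tool servo_tool, never from a script. Its argument "commands" is a list that holds one entry, the list of rows, each a list of 7 numbers: the closure, from 0 (fully open) to 1 (shut), then the shift along the tool's x, y, z in mm, then the turn, a rotation vector about the tool's x, y, z in rad. In form: [[[claw, x, y, z, ax, ay, az], ...]]. A call has exactly 5 rows; each row is the pose to reach, as a shift and turn from the pose commanded when the call began, along the tool's axes at that moment; what a row does not reach only later rows make up. A row lasts 1/10 s, in which the tool goes at most 50 mm and 8.59 degrees, less where a joint would pass 70% of its speed; a pose out of reach is approached as far as the arm can. A call with a gripper value outside its range is refused whole. The fingers move at their own pace and stop on an object; the grip force is fixed at half the most. Time passes only in rows, so rows that repeat a pose let the fingers close, or fill a call up. It gives the time, the measured TCP pose, the force, the opening and the grip force at its end, in the units of the state.
- r.sense(): the state, without advancing time (a new reading comes with each control period).
- r.capture(name): name is "side" or "top" or "wrist"; returns a dict with "pixels" (480x640x3 uint8, red, green, blue), "camera_matrix" (3x3 intrinsics, pixels), "R" (3x3) and "t" (3): a world point X has camera coordinates R X + t. Camera axes: x right, y down, z forward; pixel columns grow to the right and rows downward; lengths in m; the calibration is good to about 2 mm. The wrist camera is an equidistant fisheye: a pixel r from the principal point sees the ray r / f radians off the axis. A picture is of the moment at which its call begins. There is no depth.
- r.finish_job(): hands the job in; it is judged then, once.
The state is a dict: "time_s": time; "joints": joint angles; "joint_velocities": joint speeds; "effort": joint torques, N m; "tcp_pos": TCP position; "ee_rot": TCP orientation; "wrist_force": force on the tool from outside, world axes, zero at the start; "moment": the same for the moment, N m; "gripper_width": opening from 0.0 (shut) to 1.0 (fully open); "gripper_force": force on a finger pad.
Only numpy, scipy, OpenCV 4.12 (cv2) and the standard library are available. Lean on these libraries where they do the work, as an engineer would, in place of code of your own. Each camera call takes 0.05 s, during which the arm holds its last target. There are 200 camera calls.

TASK

The blue slide carrier lies face down on the bench in front of the light pad. With the fingertips only, push it against the pad's front edge, tip it up on edge there and turn it over onto the pad so that the slides face up, then push it flat along the pad until its edge is flush against the stop bar at the back, with no end hanging over the pad's sides. Never grip the carrier or lift it clear, and leave the slide box, the specimen cup and the timer where they stand.

Things in the scene. Friction and masses are not known exactly. Their poses are not given: they have to be found in the camera images.
- light_pad: Light pad, fixed: a black slab 150 mm deep (x), 190 mm wide (y), 10 mm high, white panel flush in its top. Origin: centre of its underside, on the bench; x points away from the robot, z up. Its front edge is a plain upright face 10 mm high at x = -75 mm. Along the back stands an aluminium stop bar, 24 mm high above the bench, its front face at x = +67 mm. No side walls.
- carrier: Slide carrier, loose, about 90 g (varies): flat rigid plate 85.4 mm (x) by 127.6 mm (y) by 12 mm thick. Origin: centre of the plate, mid-thickness. z points out of its plain blue back with two black dots; the other face (-z) holds four glass slides. At the start it lies back up, x roughly along the pad's x, its front edge 20 to 60 mm before the pad.
- carrier_front_edge (a point): Middle of the carrier's long edge that faces the pad at the start: x = +42.7 mm, z = +2.5 mm in the carrier, on a lip 7 mm thick next to the back. Below the lip, on the slide side, both long edges are cut back 4 mm over a height of 5 mm. Axes as the carrier's.
- carrier_rear_edge (a point): Middle of the carrier's long edge nearest the robot at the start: x = -42.7 mm, z = +2.5 mm in the carrier, on a like lip, which at the start overhangs the bench by 4 mm at 5 mm height. Fingertips that push on it and rise also drag it up by friction (plain dry contact). After the flip this edge lies towards the stop bar.
- slide_box: Blue cardboard slide box, 84 x 62 x 40 mm, bystander standing beside the pad. Origin: centre of its underside.
- specimen_cup: Specimen cup with white cap, 53 mm wide, 59 mm high, bystander. Origin: centre of its underside.
- bench_timer: White bench timer with three keys, 62 x 62 x 22 mm, bystander. Origin: centre of its underside.
There are look-alikes about, which are no part of the job. Leave any orange or red look-alike of the carrier alone.

How it is judged (in metres and radians):
On the way, in this order (a step that is already met when the one before it is completed fails the run):
1. the carrier is tipped up (40 to 140 degrees) on its front long edge, that edge low and at the pad's front edge (angle between carrier's own z axis and vertical between 0.7 and 2.44 rad and height (world z) of carrier_front_edge below 0.035 m and x of carrier_front_edge in the frame of light_pad between -0.11 and -0.055 m), for 0.05 s.
2. the carrier lies turned over on the pad, slides up (angle between carrier's own z axis and vertical above 3 rad and z of carrier in the frame of light_pad between 0.013 and 0.019 m and y of carrier in the frame of light_pad between -0.032 and 0.032 m), for 0.1 s.
At the end, for the whole second after the job is handed in: The carrier lies flat on the pad, slides up (within 4 degrees), its original rear long edge against the stop bar (within 4 mm) and parallel to it within 0.05 rad, its centre within 32 mm of the pad's middle line, at rest (z of carrier in the frame of light_pad between 0.013 and 0.019 m and y of carrier in the frame of light_pad between -0.032 and 0.032 m and angle between carrier's own z axis and vertical above 3.07 rad and x of carrier_rear_edge in the frame of light_pad between 0.063 and 0.069 m and angle between the x axis of carrier and the x axis of light_pad, either way round below 0.05 rad and linear speed of carrier below 0.01 m/s and angular speed of carrier below 0.1 rad/s); the robot touches nothing.
It fails at once if the carrier is lifted clear: both long edges more than 35 mm above the bench (height (world z) of each of carrier_front_edge, carrier_rear_edge above 0.035 m).
It fails at once if the blue slide box is moved more than 15 mm (distance of slide_box from where it was at the start of the episode above 0.015 m).
It fails at once if the white-capped specimen cup is moved more than 15 mm (distance of specimen_cup from where it was at the start of the episode above 0.015 m).
It fails at once if the bench timer is moved more than 15 mm (distance of bench_timer from where it was at the start of the episode above 0.015 m).
It also fails if it takes over 54 s, if anything falls off the work surface, if the arm or the gripper's body presses on something with over 40 N, if the wrist force passes 120 N, or if a joint passes its speed limit or range.

## Working session

There is one attempt and no reset: what is moved stays moved. The work goes in short steps, Python scripts to look and compute and a tool call to move; the robot and the scene stay as the last step left them, time stands still between calls to the robot, and variables do not carry over. Pictures are saved under pics/ and viewed, at most 10 in all, crops included, and the job is handed in when it is done.

Besides the shell and the picture viewer there is one more tool, called after "Request:" as name(argument=value, ...) on one line, values as JSON. servo_tool: Moves the arm, as the interface text tells. Its arguments: {"type":"object","properties":{"commands":{"type":"array","items":{"type":"array","items":{"type":"array","items":{"type":"number"}}}}},"required":["commands"]}

```bash
mkdir -p pics; cat > h.py <<'E'
import numpy as np, cv2
from station import r
def snap(cam,name):
    c=r.capture(cam); cv2.imwrite(f'pics/{name}.png',c['pixels'][:,:,::-1]); np.savez(f'pics/{name}.npz',K=c['camera_matrix'],R=c['R'],t=c['t'],p=c['pixels']); return c
def unp(name,uv,z):
    d=np.load(f'pics/{name}.npz'); K,R,t=d['K'],d['R'],d['t']
    o=-R.T@t; out=[]
    for u,v in uv:
        ray=R.T@np.linalg.inv(K)@[u,v,1]; out.append(o+ray*(z-o[2])/ray[2])
    return np.array(out)
E
python3 - <<'E'
from h import *
np.set_printoptions(precision=3,suppress=True)
snap('top','top1');snap('side','side1')
a=np.load('pics/top1.npz');print(a['K'],a['R'],a['t'])
a=np.load('pics/side1.npz');print(a['R'],a['t'])
print(r.sense())
E
```

```text
[[459.586   0.    326.28 ]
 [  0.    459.586 242.988]
 [  0.      0.      1.   ]] [[ 0.158 -0.987 -0.005]
 [-0.965 -0.154 -0.211]
 [ 0.207  0.039 -0.978]] [-0.038  0.625  0.958]
[[ 0.984 -0.178  0.021]
 [-0.085 -0.567 -0.819]
 [ 0.158  0.804 -0.573]] [-0.614  0.134  0.922]
{'time_s': 0.1, 'joints': array([ 85.461,  22.087,   0.389,  -0.023, -68.411, -14.816]), 'joint_velocities': array([-0.066, -0.132,  0.141,  0.083, -0.097,  0.014]), 'effort': array([ -0.   , -39.169,  18.793,   4.232,   0.013,  -0.   ]), 'tcp_pos': array([0.207, 0.589, 0.233]), 'ee_rot': array([[ 0.943, -0.332, -0.001],
       [-0.332, -0.943, -0.002],
       [ 0.   ,  0.002, -1.   ]]), 'wrist_force': array([ 0.166, -0.415, -0.599]), 'moment': array([0.024, 0.029, 0.024]), 'gripper_force': 0.0, 'gripper_width': 0.9988017204598284}
```

View pics/top1.png

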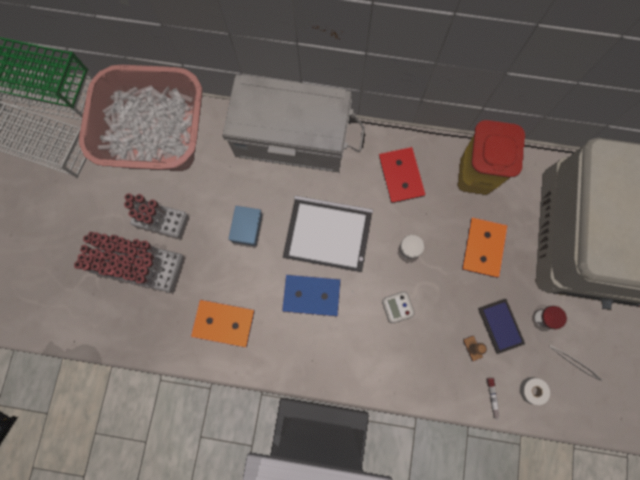

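View pics/side1.png

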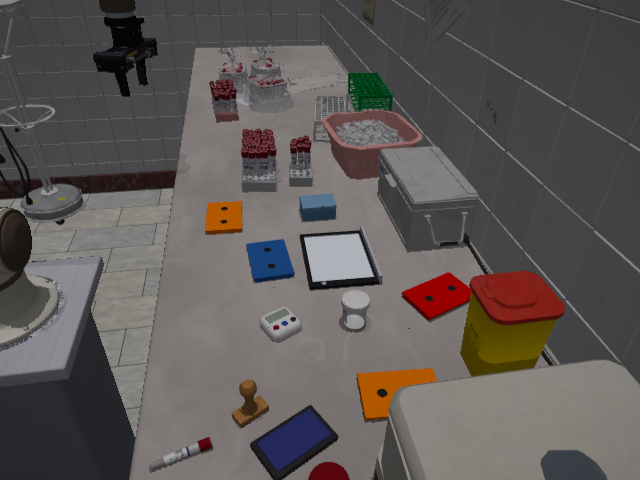

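The top view shows the blue carrier at about (312,295) and the pad at (328,235). The slide box is at (246,225), the cup at (412,247) and the timer at (398,307). I'll enlarge that area.

```bash
python3 - <<'E'
from h import *
p=np.load('pics/top1.npz')['p'][190:330,225:425,::-1]
cv2.imwrite('pics/c1.png',cv2.resize(p,None,fx=4,fy=4,interpolation=cv2.INTER_CUBIC))
E
```

```text
(no output)
```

View pics/c1.png

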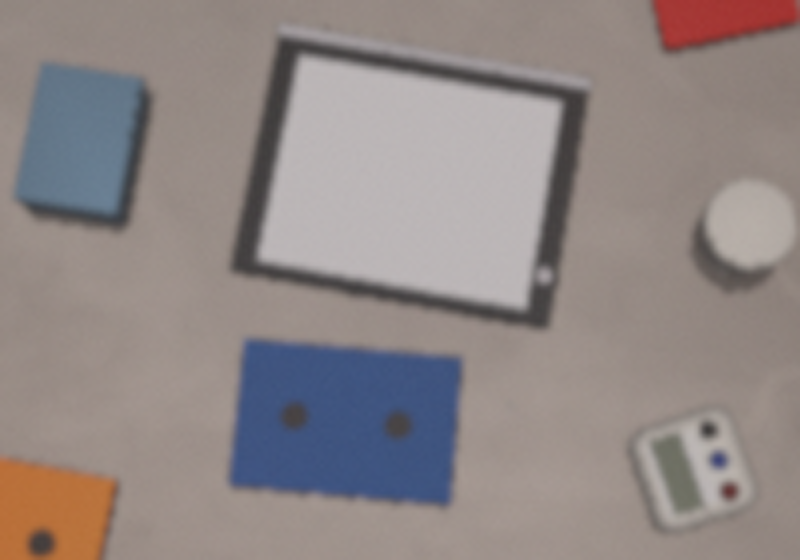

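The crop shows the pad's front corners at (233,270) and (547,326). The carrier's corners are at (247,340), (461,357), (450,503) and (231,486).

```bash
python3 - <<'E'
from h import *
np.set_printoptions(precision=4,suppress=True)
f=lambda l:[(225+(a+.5)/4-.5,190+(b+.5)/4-.5) for a,b in l]
P=unp('top1',f([(233,270),(547,326)]),.010);B=unp('top1',f([(282,28),(591,83)]),.024)
print('pad front',P,'bar',B)
d=P[0]-P[1];ang=np.arctan2(-d[0],d[1]);print('pad yaw deg',np.degrees(ang),np.linalg.norm(d))
d2=B[0]-B[1];print(np.degrees(np.arctan2(-d2[0],d2[1])),np.linalg.norm(d2))
xa=np.array([np.cos(ang),np.sin(ang),0]);print('pad origin',P.mean(0)+.075*xa, B.mean(0)-.075*xa)
C=unp('top1',f([(247,340),(461,357),(450,503),(231,486)]),.012);print('car',C,C.mean(0))
for i,j in((0,1),(3,2)):
    d=C[i]-C[j];print(np.degrees(np.arctan2(-d[0],d[1])),np.linalg.norm(d))
d=C[0]-C[3];print(np.linalg.norm(d))
print('others',unp('top1',f([(80,140)]),.04),unp('top1',f([(752,225)]),.059),unp('top1',f([(693,468)]),.022))
E
```

```text
pad front [[ 0.5861  0.1581  0.01  ]
 [ 0.5822 -0.0279  0.01  ]] bar [[ 0.7321  0.1536  0.024 ]
 [ 0.7273 -0.0323  0.024 ]]
pad yaw deg -1.1769216321379226 0.18611842605854464
-1.5003651390589452 0.18592791625072405
pad origin [0.6591 0.0636 0.01  ] [0.6547 0.0622 0.024 ]
car [[0.5464 0.1425 0.012 ]
 [0.5562 0.0186 0.012 ]
 [0.4727 0.0121 0.012 ]
 [0.4625 0.1368 0.012 ]] [0.5095 0.0775 0.012 ]
4.49568753424472 0.1242887468479424
4.698581407597759 0.12507056137199807
0.08417836534981582
others [[0.6423 0.2552 0.04  ]] [[ 0.6489 -0.1309  0.059 ]] [[ 0.5131 -0.1203  0.022 ]]
```

Request:
servo_tool(commands=[[[0.2, 32, 35, 7, 0, 0, 0], [0.2, 64, 70, 14, 0, 0, 0], [0.2, 96, 105, 21, 0, 0, 0], [0.2, 128, 140, 28, 0, 0, 0], [0.2, 160, 175, 35, 0, 0, 0]]])

```text
time_s: 0.6
tcp_pos: [0.3003, 0.3694, 0.198]
ee_rot: [[0.944, -0.331, -0.0], [-0.331, -0.944, -0.001], [-0.0, 0.001, -1.0]]
wrist_force: [0.9, 0.8, 0.2]
gripper_width: 0.802
gripper_force: 0.0
```

Request:
servo_tool(commands=[[[0.2, 32, 35, 7, 0, 0, 0], [0.2, 64, 70, 14, 0, 0, 0], [0.2, 96, 105, 21, 0, 0, 0], [0.2, 128, 140, 28, 0, 0, 0], [0.2, 160, 175, 35, 0, 0, 0]]])

```text
time_s: 1.1
tcp_pos: [0.3931, 0.1515, 0.1633]
ee_rot: [[0.944, -0.331, 0.0], [-0.331, -0.944, 0.0], [0.0, -0.0, -1.0]]
wrist_force: [1.5, -0.3, 0.3]
gripper_width: 0.801
gripper_force: 0.0
```

```bash
cat >> h.py <<'E'
from scipy.spatial.transform import Rotation as Ro
def goal(yaw,a):  # degrees; a = fingers tilted forward
    y,t=np.radians([yaw,a]); f=np.array([np.cos(y),np.sin(y),0]); u=np.array([0,0,1.])
    X=np.cos(t)*f+np.sin(t)*u; Z=np.sin(t)*f-np.cos(t)*u
    return np.c_[X,np.cross(Z,X),Z]
def rel(p,yaw=-1.3,a=0):
    s=r.sense(); R=s['ee_rot']; G=goal(yaw,a)
    print('shift mm',np.round(R.T@(np.array(p)-s['tcp_pos'])*1e3,1),'turn',np.round(Ro.from_matrix(R.T@G).as_rotvec(),3),'at',np.round(s['tcp_pos'],4),'F',np.round(s['wrist_force'],1),'t',s['time_s'])
E
python3 -c "
from h import *
rel([.43,.075,.08])"
```

```text
shift mm [60.1 60.  83.3] turn [-0.    -0.    -0.314] at [0.3931 0.1515 0.1633] F [ 1.5 -0.3  0.3] t 1.1
```

Request:
servo_tool(commands=[[[0.2, 20, 20, 25, 0, 0, -0.1], [0.2, 40, 40, 50, 0, 0, -0.2], [0.2, 60, 60, 83, 0, 0, -0.314], [0.2, 60, 60, 83, 0, 0, -0.314], [0.2, 60, 60, 83, 0, 0, -0.314]]])

```text
time_s: 1.6
tcp_pos: [0.4295, 0.0762, 0.0799]
ee_rot: [[1.0, -0.026, -0.002], [-0.026, -1.0, -0.001], [-0.002, 0.001, -1.0]]
wrist_force: [-0.2, -0.4, 0.4]
gripper_width: 0.802
gripper_force: 0.0
```

Request:
servo_tool(commands=[[[0.2, 0, 0, 20, 0, 0, 0], [0.2, 0, 0, 40, 0, 0, 0], [0.2, 0, 0, 60, 0, 0, 0], [0.2, 0, 0, 66, 0, 0, 0], [0.2, 0, 0, 66, 0, 0, 0]]])

```text
time_s: 2.1
tcp_pos: [0.4299, 0.0777, 0.0148]
ee_rot: [[1.0, -0.023, 0.0], [-0.023, -1.0, -0.0], [0.0, 0.0, -1.0]]
wrist_force: [0.5, -0.9, 0.3]
gripper_width: 0.801
gripper_force: 0.0
```

```bash
python3 - <<'E'
from h import *
rel([.47,.075,.0135])
# finger path: carrier profile, pad face at x=0, bench z=0
P=np.array([(42.7,6),(42.7,-1),(38.7,-1),(38.7,-6),(-38.7,-6),(-38.7,-1),(-42.7,-1),(-42.7,6)])
for th in range(0,111,10):
    c,s=np.cos(np.radians(th)),np.sin(np.radians(th))
    Q=np.c_[c*P[:,0]+s*P[:,1],-s*P[:,0]+c*P[:,1]]; Q[:,1]-=Q[:,1].min(); Q[:,0]-=Q[0,0]
    print(th,'lip',Q[6].round(1),'bottom',Q[4].round(1))
E
```

```text
shift mm [40.2  1.8  1.3] turn [ 0. -0.  0.] at [0.4299 0.0777 0.0148] F [ 0.5 -0.9  0.3] t 2.1
0 lip [-85.4   5. ] bottom [-81.4   0. ]
10 lip [-85.3  19.1] bottom [-82.2  13.4]
20 lip [-82.6  32.5] bottom [-80.6  26.5]
30 lip [-77.5  45. ] bottom [-76.5  38.7]
40 lip [-69.9  56.2] bottom [-70.1  49.8]
50 lip [-60.3  65.6] bottom [-61.5  59.3]
60 lip [-48.8  74. ] bottom [-51.1  68. ]
70 lip [-35.8  80.2] bottom [-39.1  74.8]
80 lip [-21.7  84.1] bottom [-26.   79.3]
90 lip [-7.  85.4] bottom [-12.   81.4]
100 lip [ 7.9 85.3] bottom [ 2.3 82.2]
110 lip [22.6 82.6] bottom [16.6 80.6]
```

Request:
servo_tool(commands=[[[0.2, 10, 0, 1.5, 0, 0, 0], [0.2, 20, 0, 1.5, 0, 0, 0], [0.2, 28, 0, 1.5, 0, 0, 0], [0.2, 36, 0, 1.5, 0, 0, 0], [0.2, 44, 0, 1.5, 0, 0, 0]]])

```text
time_s: 2.6
tcp_pos: [0.4745, 0.0757, 0.0132]
ee_rot: [[1.0, -0.024, 0.0], [-0.024, -1.0, 0.0], [0.0, -0.0, -1.0]]
wrist_force: [-1.2, 0.2, 0.1]
gripper_width: 0.799
gripper_force: 0.3
```

Request:
servo_tool(commands=[[[0.2, 3, 0, 0, 0, 0, 0], [0.2, 6, 0, 0, 0, 0, 0], [0.2, 8, 0, 0, 0, 0, 0], [0.2, 10, 0, 0, 0, 0, 0], [0.2, 10, 0, 0, 0, 0, 0]]])

```text
time_s: 3.1
tcp_pos: [0.484, 0.0757, 0.0131]
ee_rot: [[1.0, -0.024, 0.0], [-0.024, -1.0, 0.0], [0.0, -0.0, -1.0]]
wrist_force: [-0.0, 0.4, -0.1]
gripper_width: 0.798
gripper_force: 0.0
```

Request:
servo_tool(commands=[[[0.2, 1, 0, 0, 0, 0, 0], [0.2, 2, 0, 0, 0, 0, 0], [0.2, 3, 0, 0, 0, 0, 0], [0.2, 4, 0, 0, 0, 0, 0], [0.2, 4, 0, 0, 0, 0, 0]]])

```text
time_s: 3.6
tcp_pos: [0.488, 0.0756, 0.0131]
ee_rot: [[1.0, -0.024, 0.0], [-0.024, -1.0, 0.0], [0.0, -0.0, -1.0]]
wrist_force: [-0.3, 0.0, -0.8]
gripper_width: 0.803
gripper_force: 0.0
```

```bash
python3 - <<'E'
from h import *
snap('top','t2');snap('side','s2');rel([.49,.0757,.0131])
a=np.load('pics/t2.npz')['p'][190:330,260:400,::-1];b=np.load('pics/s2.npz')['p'][215:315,230:400,::-1]
a=cv2.resize(a,(400,400),interpolation=cv2.INTER_CUBIC);b=cv2.resize(b,(400,235),interpolation=cv2.INTER_CUBIC)
cv2.imwrite('pics/m2.png',np.hstack([a,np.vstack([b,np.zeros((165,400,3),'u1')])]))
E
```

```text
shift mm [ 2.1 -0.2 -0. ] turn [-0.    -0.    -0.001] at [0.4879 0.0756 0.0131] F [-0.3  0.   0.1] t 3.7
```

View pics/m2.png

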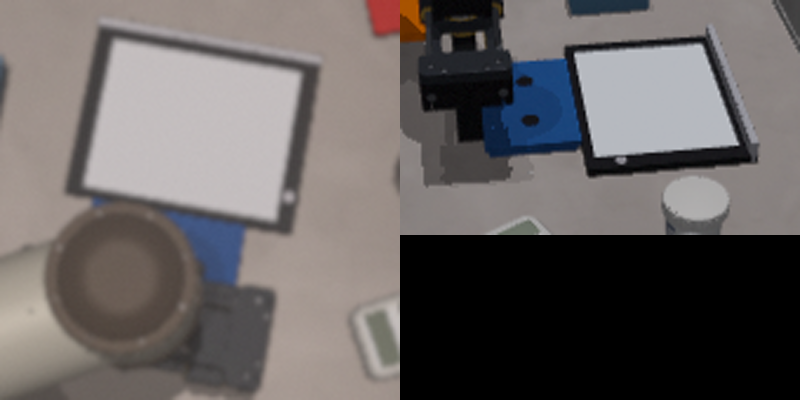

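The picture shows the carrier aligned with the pad and only a few millimetres from it, if not already touching. I'll press gently until I see force.

Request:
servo_tool(commands=[[[0.2, 0.6, 0, 0, 0, 0, 0], [0.2, 1.2, 0, 0, 0, 0, 0], [0.2, 1.8, 0, 0, 0, 0, 0], [0.2, 2.4, 0, 0, 0, 0, 0], [0.2, 2.4, 0, 0, 0, 0, 0]]])

```text
time_s: 4.2
tcp_pos: [0.4883, 0.0751, 0.0128]
ee_rot: [[1.0, -0.024, -0.004], [-0.024, -1.0, -0.001], [-0.004, 0.001, -1.0]]
wrist_force: [-4.7, 2.8, 3.1]
gripper_width: 0.8
gripper_force: 2.8
```

Request:
servo_tool(commands=[[[0.2, 2, 0, 0, 0, 0, 0], [0.2, 2, 0, -2, 0, 0, 0], [0.2, 2, 0, -4, 0, 0, 0], [0.2, 2, 0, -6, 0, 0, 0], [0.2, 2, 0, -8, 0, 0, 0]]])

```text
time_s: 4.7
tcp_pos: [0.4886, 0.0746, 0.0199]
ee_rot: [[1.0, -0.025, -0.007], [-0.025, -1.0, -0.002], [-0.007, 0.002, -1.0]]
wrist_force: [-7.3, 2.9, -0.4]
gripper_width: 0.799
gripper_force: 3.4
```

```bash
python3 - <<'E'
from h import *
snap('side','s3');rel([.49,.0757,.02])
b=np.load('pics/s3.npz')['p'][215:315,230:400,::-1]
cv2.imwrite('pics/m3.png',cv2.resize(b,(800,470),interpolation=cv2.INTER_CUBIC))
E
```

```text
shift mm [ 1.3 -1.1  0.2] turn [ 0.002  0.007 -0.002] at [0.4886 0.0746 0.0202] F [-7.3  3.8 -0.1] t 4.75
```

View pics/m3.png

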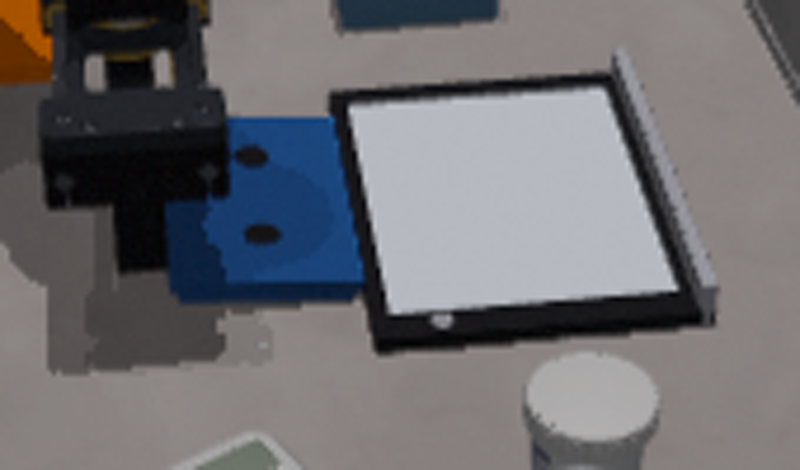

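The carrier's lower side edge now tilts relative to the pad's edge, with its left end near (178,303). The rear is coming up with the fingers, so I'll continue along the arc.

Request:
servo_tool(commands=[[[0.2, 0, 0, -4, 0, 0, 0], [0.2, 0.4, 0, -8, 0, 0, 0], [0.2, 1, 0, -12, 0, 0, 0], [0.2, 2, 0, -16, 0, 0, 0], [0.2, 3, 0, -20, 0, 0, 0]]])

```text
time_s: 5.25
tcp_pos: [0.4921, 0.0745, 0.0402]
ee_rot: [[1.0, -0.025, -0.007], [-0.025, -1.0, -0.002], [-0.006, 0.002, -1.0]]
wrist_force: [-6.2, 2.5, 0.3]
gripper_width: 0.803
gripper_force: 3.0
```

```bash
python3 - <<'E'
from h import *
snap('side','s4');rel([.49,.0757,.04])
b=np.load('pics/s4.npz')['p'][215:315,230:400,::-1]
cv2.imwrite('pics/m4.png',cv2.resize(b,(800,470),interpolation=cv2.INTER_CUBIC))
E
```

```text
shift mm [-2.4 -1.1  0.8] turn [ 0.002  0.006 -0.002] at [0.4923 0.0745 0.0408] F [-7.8  1.4  2.8] t 5.3
```

View pics/m4.png

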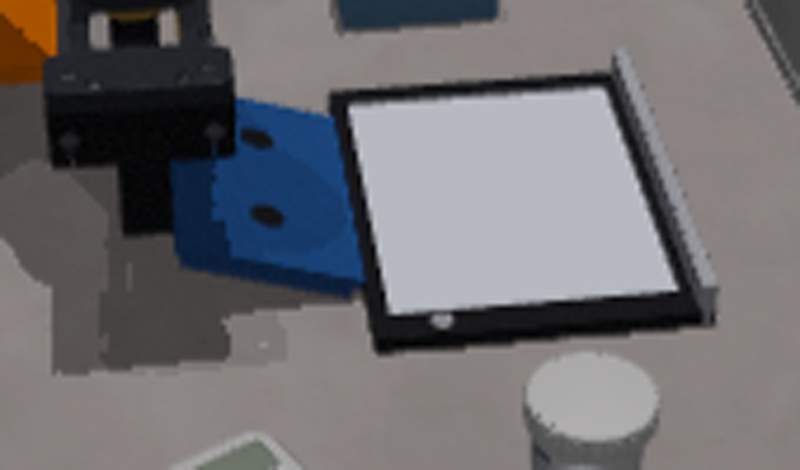

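The carrier is tipped about 20° and its front edge sits at the pad's front edge. I'll continue up the arc.

Request:
servo_tool(commands=[[[0.2, 2, 0, -5, 0, 0, 0], [0.2, 4, 0, -10, 0, 0, 0], [0.2, 6.5, 0, -14.5, 0, 0, 0], [0.2, 9.5, 0, -18.5, 0, 0, 0], [0.2, 13, 0, -22, 0, 0, 0]]])

```text
time_s: 5.8
tcp_pos: [0.5029, 0.0739, 0.0622]
ee_rot: [[1.0, -0.025, -0.011], [-0.025, -1.0, -0.003], [-0.011, 0.003, -1.0]]
wrist_force: [-14.3, 4.8, 8.0]
gripper_width: 0.802
gripper_force: 7.2
```

Request:
servo_tool(commands=[[[0.2, 3.5, 0, -3, 0, 0, 0], [0.2, 7, 0, -6, 0, 0, 0], [0.2, 11, 0, -8, 0, 0, 0], [0.2, 15, 0, -10, 0, 0, 0], [0.2, 19, 0, -11, 0, 0, 0]]])

```text
time_s: 6.3
tcp_pos: [0.514, 0.073, 0.074]
ee_rot: [[0.999, -0.026, -0.028], [-0.026, -1.0, -0.005], [-0.028, 0.006, -1.0]]
wrist_force: [-39.6, 15.0, 37.4]
gripper_width: 0.802
gripper_force: 24.9
```

```bash
python3 - <<'E'
from h import *
snap('side','s5');rel([.50,.0757,.04])
b=np.load('pics/s5.npz')['p'][205:315,230:400,::-1]
cv2.imwrite('pics/m5.png',cv2.resize(b,(800,517),interpolation=cv2.INTER_CUBIC))
E
```

```text
shift mm [-13.4  -2.4  34.6] turn [ 0.006  0.028 -0.003] at [0.5143 0.0731 0.0743] F [-36.8  12.1  34.7] t 6.35
```

View pics/m5.png

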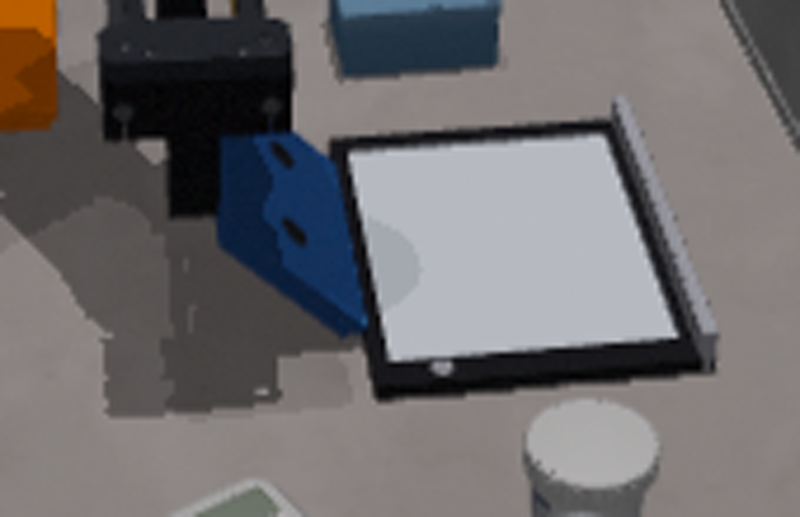

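It's at roughly 50° and the contact sticks hard, at about 37 N. I'll ease the forward lead and follow the arc upward.

Request:
servo_tool(commands=[[[0.2, -1, 0, -4.5, 0, 0, 0], [0.2, 2, 0, -8.5, 0, 0, 0], [0.2, 7, 0, -12, 0, 0, 0], [0.2, 14, 0, -14.5, 0, 0, 0], [0.2, 14, 0, -14.5, 0, 0, 0]]])

```text
time_s: 6.85
tcp_pos: [0.5398, 0.0731, 0.0934]
ee_rot: [[1.0, -0.022, -0.003], [-0.022, -1.0, -0.003], [-0.003, 0.003, -1.0]]
wrist_force: [-14.9, -1.3, 31.3]
gripper_width: 0.801
gripper_force: 18.8
```

```bash
python3 - <<'E'
from h import *
c=snap('side','s6');rel([.50,.0757,.04])
b=c['pixels'][190:300,260:370,::-1]
b=cv2.resize(b,(800,800),interpolation=cv2.INTER_CUBIC)[:600].copy()
y=np.radians(-1.3);R=np.array([[np.cos(y),-np.sin(y),0],[np.sin(y),np.cos(y),0],[0,0,1]])
O=np.array([.583,.075,0])
def pr(X):
    q=c['camera_matrix']@(c['R']@(O+R@np.array(X))+c['t']);q=q[:2]/q[2];return tuple(int(v) for v in (((q-[260,190])+.5)*800/110-.5))
for th,col in((65,(0,255,255)),(75,(0,255,0))):
    cc,s=np.cos(np.radians(th)),np.sin(np.radians(th))
    P=np.array([(42.7,6),(42.7,-1),(38.7,-6),(-38.7,-6),(-42.7,-1),(-42.7,6)])
    Q=np.c_[cc*P[:,0]+s*P[:,1],-s*P[:,0]+cc*P[:,1]];Q[:,1]-=Q[:,1].min();Q[:,0]-=Q[0,0]
    for i in range(6):
        cv2.line(b,pr([Q[i,0]/1e3,-.0638,Q[i,1]/1e3]),pr([Q[i-1,0]/1e3,-.0638,Q[i-1,1]/1e3]),col,1)
cv2.imwrite('pics/m6.png',b)
E
```

```text
shift mm [-39.6  -1.9  53.5] turn [0.003 0.002 0.001] at [0.5397 0.0731 0.0934] F [-15.2  -0.6  30.7] t 6.9
```

View pics/m6.png

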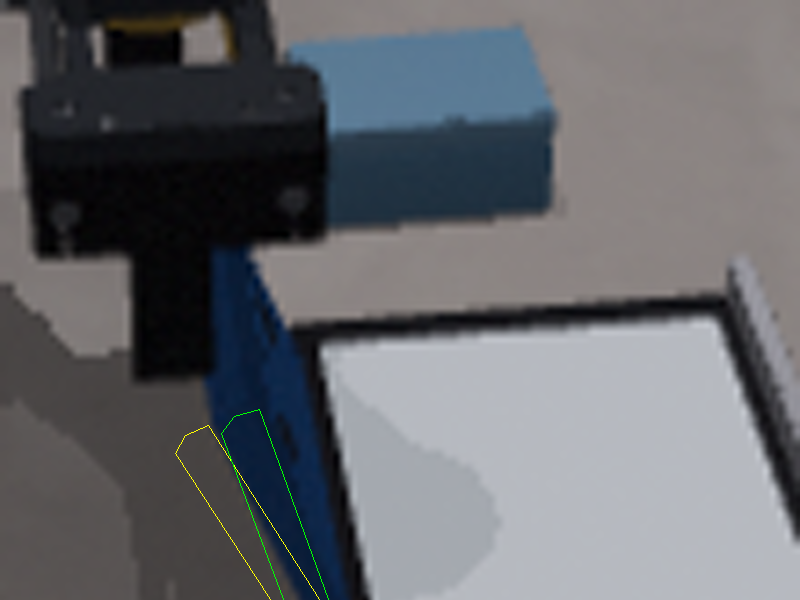

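The overlay puts the carrier at roughly 73°, with its near lip corner at about (218,430). The fingertips rest on the rear edge at about (213,378). I'll keep a light down-force and drag it forward along the arc.

Request:
servo_tool(commands=[[[0.2, 5, 0, -3.5, 0, 0, 0], [0.2, 11, 0, -4.5, 0, 0, 0], [0.2, 17, 0, -5.5, 0, 0, 0], [0.2, 23, 0, -6, 0, 0, 0], [0.2, 28, 0, -6, 0, 0, 0]]])

```text
time_s: 7.4
tcp_pos: [0.5747, 0.0727, 0.1017]
ee_rot: [[1.0, -0.021, 0.014], [-0.021, -1.0, -0.001], [0.014, 0.001, -1.0]]
wrist_force: [0.2, -6.8, 23.3]
gripper_width: 0.795
gripper_force: 13.9
```

Request:
servo_tool(commands=[[[0.2, 2, 0, -2, 0, 0, 0], [0.2, 6, 0, -4, 0, 0, 0], [0.2, 10, 0, -5, 0, 0, 0], [0.2, 14, 0, -5, 0, 0, 0], [0.2, 17, 0, -5, 0, 0, 0]]])

```text
time_s: 7.9
tcp_pos: [0.5886, 0.0725, 0.1018]
ee_rot: [[1.0, -0.023, 0.006], [-0.023, -1.0, -0.001], [0.006, 0.0, -1.0]]
wrist_force: [1.0, -2.7, 6.5]
gripper_width: 0.799
gripper_force: 4.1
```

```bash
python3 - <<'E'
from h import *
c=snap('side','s7');rel([.50,.0757,.04])
b=c['pixels'][190:300,260:400,::-1]
b=cv2.resize(b,(760,597),interpolation=cv2.INTER_CUBIC)
cv2.imwrite('pics/m7.png',b)
E
```

```text
shift mm [-89.4  -1.2  61.1] turn [ 0.    -0.006 -0.   ] at [0.589  0.0725 0.1017] F [ 1.4 -3.3  5.5] t 7.95
```

View pics/m7.png

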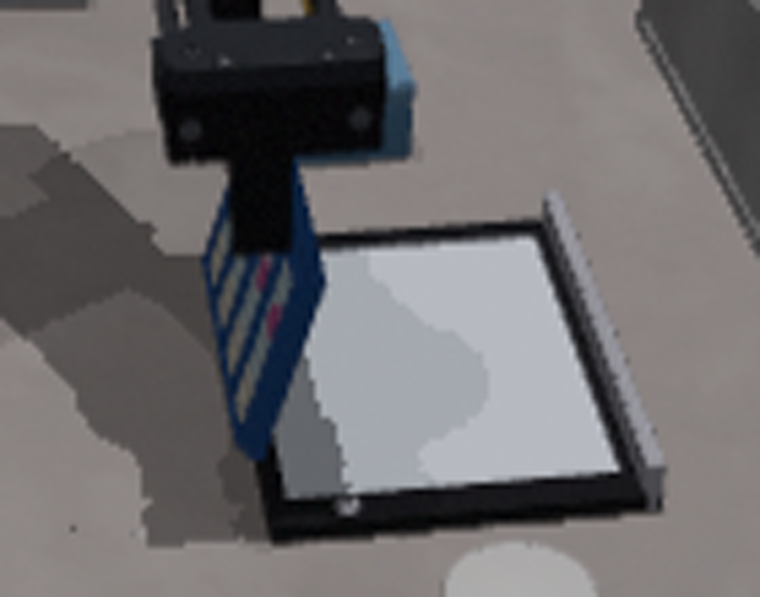

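The carrier is past vertical: the slides face the robot, its bottom corner is at (255,455) on the pad's front edge, and the top leans over the pad. I'll keep dragging forward until it falls over.

Request:
servo_tool(commands=[[[0.2, 5, 0, 0.5, 0, 0, 0], [0.2, 10, 0, 1, 0, 0, 0], [0.2, 15, 0, 2, 0, 0, 0], [0.2, 20, 0, 3, 0, 0, 0], [0.2, 25, 0, 3, 0, 0, 0]]])

```text
time_s: 8.45
tcp_pos: [0.6108, 0.0728, 0.0956]
ee_rot: [[1.0, -0.024, -0.002], [-0.024, -1.0, 0.0], [-0.002, -0.0, -1.0]]
wrist_force: [0.1, 0.9, -0.3]
gripper_width: 0.796
gripper_force: 0.0
```

```bash
python3 - <<'E'
from h import *
c=snap('side','s8');rel([.54,.0757,.12])
p=c['pixels'].astype(int)
m=((p[:,:,2]>p[:,:,0]+50)&(p[:,:,2]>70))[200:300,230:400]
n,l,st,ce=cv2.connectedComponentsWithStats(m.astype('u1'))
print([(s+np.array([230,200,0,0,0])).tolist() for s in st[1:] if s[4]>20])
E
```

```text
shift mm [-71.3  -1.1 -24.5] turn [-0.     0.002 -0.002] at [0.6112 0.0728 0.0954] F [0.6 0.2 0.8] t 8.5
[]
```

Request:
servo_tool(commands=[[[0.2, -15, 0, -15, 0, 0, 0], [0.2, -35, 0, -25, 0, 0, 0], [0.2, -65, 0, -25, 0, 0, 0], [0.2, -95, 0, -25, 0, 0, 0], [0.2, -110, 0, -25, 0, 0, 0]]])

```text
time_s: 9.0
tcp_pos: [0.4976, 0.0749, 0.1205]
ee_rot: [[1.0, -0.024, -0.004], [-0.024, -1.0, -0.0], [-0.004, 0.0, -1.0]]
wrist_force: [0.7, 0.8, 1.0]
gripper_width: 0.799
gripper_force: 0.0
```

```bash
python3 - <<'E'
from h import *
c=snap('side','s9');t=snap('top','t9')
for n,(y0,y1,x0,x1) in (('s9',(215,300,270,390)),('t9',(190,290,265,385))):
    p=cv2.cvtColor(np.load(f'pics/{n}.npz')['p'],cv2.COLOR_RGB2HSV)
    m=((p[:,:,0]>104)&(p[:,:,0]<130)&(p[:,:,1]>110))[y0:y1,x0:x1]
    k,l,st,ce=cv2.connectedComponentsWithStats(m.astype('u1'))
    print(n,[(s+np.array([x0,y0,0,0,0])).tolist() for s in st[1:] if s[4]>20])
    i=(1+st[1:,4].argmax()); ys,xs=np.nonzero(l==i); q=cv2.convexHull(np.c_[xs+x0,ys+y0].astype(np.float32))
    a=cv2.approxPolyDP(q,3,True)[:,0]; print(a.tolist()); print(unp(n,a,.022).round(4).tolist())
E
```

```text
s9 [[302, 233, 47, 42, 578]]
[[348.0, 270.0], [309.0, 274.0], [302.0, 237.0], [337.0, 233.0]]
[[0.6661, -0.0028, 0.022], [0.5847, -0.0035, 0.022], [0.5887, 0.13, 0.022], [0.67, 0.1341, 0.022]]
t9 []
[[336.0, 264.0]]
[[0.5875, 0.0327, 0.022]]
```

The carrier now lies on the pad, spanning x 0.585 to 0.668, with its centre near the middle line. I'll lower behind it and push it to the stop bar.

Request:
servo_tool(commands=[[[0.2, 10, 3, 0, 0, 0.004, 0], [0.2, 20, 6, 40, 0, 0.004, 0], [0.2, 30, 8, 70, 0, 0.004, 0], [0.2, 30, 8, 98, 0, 0.004, 0], [0.2, 30, 8, 98, 0, 0.004, 0]]])

```text
time_s: 9.6
tcp_pos: [0.5295, 0.0651, 0.0192]
ee_rot: [[1.0, -0.026, -0.004], [-0.026, -1.0, -0.003], [-0.004, 0.003, -1.0]]
wrist_force: [-1.3, 0.1, -1.0]
gripper_width: 0.799
gripper_force: 0.0
```

Request:
servo_tool(commands=[[[0.2, 10, 0, 0, 0, 0, 0], [0.2, 20, 0, 0, 0, 0, 0], [0.2, 30, 0, 0, 0, 0, 0], [0.2, 40, 0, 0, 0, 0, 0], [0.2, 50, 0, 0, 0, 0, 0]]])

```text
time_s: 10.1
tcp_pos: [0.5822, 0.0654, 0.0246]
ee_rot: [[1.0, -0.024, 0.005], [-0.024, -1.0, 0.0], [0.005, -0.001, -1.0]]
wrist_force: [-1.2, -0.5, 1.2]
gripper_width: 0.806
gripper_force: 0.3
```

Request:
servo_tool(commands=[[[0.2, 8, 0, 0.5, 0, 0, 0], [0.2, 16, 0, 1, 0, 0, 0], [0.2, 24, 0, 1, 0, 0, 0], [0.2, 32, 0, 1, 0, 0, 0], [0.2, 38, 0, 1, 0, 0, 0]]])

```text
time_s: 10.6
tcp_pos: [0.6196, 0.0644, 0.0228]
ee_rot: [[1.0, -0.024, 0.004], [-0.024, -1.0, -0.0], [0.004, 0.0, -1.0]]
wrist_force: [0.8, -0.2, 0.6]
gripper_width: 0.797
gripper_force: 0.2
```

Request:
servo_tool(commands=[[[0.2, 1.5, 0, 0, 0, 0, 0], [0.2, 3, 0, 0, 0, 0, 0], [0.2, 4.5, 0, 0, 0, 0, 0], [0.2, 6, 0, 0, 0, 0, 0], [0.2, 6, 0, 0, 0, 0, 0]]])

```text
time_s: 11.1
tcp_pos: [0.6251, 0.0643, 0.023]
ee_rot: [[1.0, -0.024, 0.004], [-0.024, -1.0, -0.0], [0.004, -0.0, -1.0]]
wrist_force: [-0.9, 0.4, -0.1]
gripper_width: 0.8
gripper_force: 0.0
```

Request:
servo_tool(commands=[[[0.2, 1, 0, 0, 0, 0, 0], [0.2, 2, 0, 0, 0, 0, 0], [0.2, 3, 0, 0, 0, 0, 0], [0.2, 4, 0, 0, 0, 0, 0], [0.2, 4, 0, 0, 0, 0, 0]]])

```text
time_s: 11.6
tcp_pos: [0.6291, 0.0642, 0.023]
ee_rot: [[1.0, -0.024, 0.004], [-0.024, -1.0, -0.0], [0.004, -0.0, -1.0]]
wrist_force: [-0.4, 0.0, 0.1]
gripper_width: 0.802
gripper_force: 0.1
```

Request:
servo_tool(commands=[[[0.2, 1, 0, 0, 0, 0, 0], [0.2, 2, 0, 0, 0, 0, 0], [0.2, 3, 0, 0, 0, 0, 0], [0.2, 4, 0, 0, 0, 0, 0], [0.2, 4, 0, 0, 0, 0, 0]]])

```text
time_s: 12.1
tcp_pos: [0.6301, 0.0639, 0.0227]
ee_rot: [[1.0, -0.024, -0.002], [-0.024, -1.0, -0.001], [-0.002, 0.001, -1.0]]
wrist_force: [-7.5, 2.7, 4.9]
gripper_width: 0.806
gripper_force: 3.7
```

The push now meets the stop bar at about 7.5 N. I'll back straight off, rise and check.

Request:
servo_tool(commands=[[[0.2, -5, 0, 0, 0, 0, 0], [0.2, -20, 0, 0, 0, 0, 0], [0.2, -40, 0, -10, 0, 0, 0], [0.2, -70, 0, -40, 0, 0, 0], [0.2, -100, 0, -70, 0, 0, 0]]])

```text
time_s: 12.6
tcp_pos: [0.5321, 0.0663, 0.0926]
ee_rot: [[1.0, -0.024, 0.004], [-0.024, -1.0, -0.001], [0.004, 0.001, -1.0]]
wrist_force: [-0.7, 0.7, 2.0]
gripper_width: 0.797
gripper_force: 0.0
```

Request:
servo_tool(commands=[[[0.2, -40, 0, -20, 0, 0, 0], [0.2, -80, 0, -40, 0, 0, 0], [0.2, -110, 0, -60, 0, 0, 0], [0.2, -120, 0, -80, 0, 0, 0], [0.2, -120, 0, -80, 0, 0, 0]]])

```text
time_s: 13.1
tcp_pos: [0.4133, 0.0701, 0.1752]
ee_rot: [[1.0, -0.022, 0.012], [-0.022, -1.0, 0.004], [0.012, -0.004, -1.0]]
wrist_force: [0.5, -0.0, 0.2]
gripper_width: 0.798
gripper_force: 0.0
```

```bash
python3 - <<'E'
from h import *
snap('side','sa');snap('top','ta');rel([.5,.07,.1])
a=np.load('pics/ta.npz')['p'][185:285,265:385,::-1];b=np.load('pics/sa.npz')['p'][215:315,280:400,::-1]
cv2.imwrite('pics/ma.png',np.vstack([cv2.resize(i,(360,300),interpolation=cv2.INTER_CUBIC) for i in (a,b)]) if 0 else np.hstack([cv2.resize(i,(400,333),interpolation=cv2.INTER_CUBIC) for i in (a,b)]))
E
```

```text
shift mm [86.5 -2.2 73.2] turn [-0.002 -0.007 -0.001] at [0.413  0.0697 0.1726] F [ 0.1 -0.3 -0.5] t 13.2
```

View pics/ma.png

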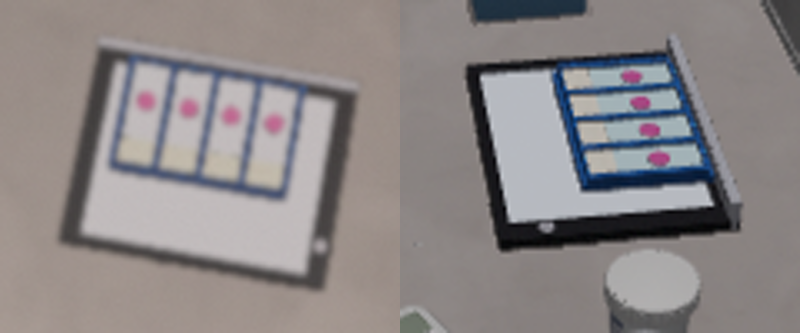

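The carrier lies slides up and parallel to the bar. Its front corners are at (112,166) and (285,196), and the pad's front corners at (62,242) and (323,287). I'll check the depth in numbers.

```bash
python3 - <<'E'
from h import *
f=lambda l:[(265+(a+.5)*.3-.5,185+(b+.5)*.3-.5) for a,b in l]
P=unp('ta',f([(62,242),(323,287)]),.01);C=unp('ta',f([(112,166),(285,196)]),.013)
d=P[0]-P[1];d/=np.linalg.norm(d);n=np.array([d[1],-d[0],0])
print((C-P.mean(0))@n,(C-P.mean(0))@d)
E
```

```text
[0.05922823 0.05881745] [ 0.06797549 -0.05609421]
```

```bash
python3 -c "
from station import r
print(r.finish_job())"
```

```text
the job is handed in; nothing more can be done
None
```

I turned the carrier over onto the pad, slides up, and pushed it against the stop bar about 6 mm off the middle line; the job was handed in at about 13 s, but no verdict came back.

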